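# Turn the stamping platform's leaf over onto the card and press the print

## Task

Print the card in the stamping platform: with the fingertips, push the clear hinged leaf up and over its spine until it lies flat on the tray on the other side, smoothly and without slamming, and then press it lightly right over the middle of the flower stamp. Never take the leaf between the fingers, and leave everything else on the table where it is. The ink needs steady pressure, so finish while still pressing there.

Things in the scene. Friction and masses are not known exactly. Their poses are not given: they have to be found in the camera images.
- platform: stamping platform, a plywood tray on non-slip feet that does not move. Origin: on the table under the middle of the spine (hinge line); x along the spine, z up. The tray (210 mm along x, 23 mm high at its fences, from y = +10 to -157 mm), with a card on a foam mat, lies on the -y side. The leaf starts opened over the bare table on the +y side
- leaf (a joint): leaf angle, rad: 0 = flat on the tray (-y side), 1.57 = upright, 3.14 = level on the +y side (stop). Starts at 2.8 to 3.02, free edge 20 to 55 mm higher than the spine, nothing under it. Stiff hinge: the leaf stays at any angle and does not fall; 1 to 3 N at the free edge turn it. On the tray it rests on stamp and foam, giving about 1 mm per 8 N at the stamp
- spine (a point): the middle of the spine, on the hinge axis, 27.5 mm above the table; it does not move
- leaf_edge (a point): the middle of the leaf's free edge, halfway through its thickness, 165 mm from the spine. The leaf is a clear acrylic plate 5 mm thick and 180 mm wide along the spine, with an aluminium strip 9 mm wide (6.6 mm thick) along this edge. Axes as those of stamp_back
- stamp_back (a point): the point to press: on the leaf's outer face (underneath while open, on top when it lies on the tray) over the middle of the flower stamp, 85 mm from the spine, midway along it; 30 mm above the table when flat. z out of this face, x along the spine, y from free edge to spine. The black rubber stamp, 69 mm across, 4 mm thick, is on the other face
- ink_pad: closed ink pad, black with a white lid, 100 x 68 x 19 mm, lying flat; origin: centre of its underside. Leave it alone
- knob_stamp: wooden hand stamp, block 50 x 36 x 19 mm with a turned knob on top, 60 mm high in all; origin: centre of its underside. Leave it alone
- block_stamp: plain oblong wooden stamp, 75 x 25 x 25 mm; origin: centre of its underside. Leave it alone
- glue_bottle: glue bottle with a nozzle, 43 mm across, 124 mm high; origin: centre of its underside. Leave it alone
- brush: thin paint brush lying on the table, 170 mm long along its own x, 9 mm thick; origin: on the table under its length. Leave it alone
- stamp_box: open wooden box of small stamps, 190 x 120 mm, about 38 mm high; origin: centre of its underside. Leave it alone
- paint_tin: black watercolour set, 205 x 75 x 14 mm; origin: centre of its underside. Leave it alone

How it is judged:
On the way, in this order (a step that is already met when the one before it is completed fails the run):
1. the leaf stands upright, on its way over (value of joint leaf between 0.5 and 1.75 rad).
2. the leaf lies flat on the tray (value of joint leaf below 0.04 rad), for 0.2 s.
At the end, for the whole second after the job is handed in: The leaf lies flat on the tray (within 0.04 rad) and the fingertips still press down on it with more than 2.5 N, within 22 mm (sideways) of the middle of the stamp (value of joint leaf below 0.04 rad and contact force between the fingers and platform above 2.5 N and horizontal distance between the grasp point and stamp_back below 0.022 m and z of the grasp point in the frame of stamp_back above 0 m); the arm keeps its last pose, push and grip.
It fails at once if the leaf is taken between the fingers (contact force between the fingers and platform above 0.5 N and z of the grasp point in the frame of stamp_back between -0.0065 and 0.0015 m and y of the grasp point in the frame of stamp_back between -0.084 and 0.08 m and x of the grasp point in the frame of stamp_back between -0.094 and 0.094 m).
It fails at once if the leaf slams over (faster than 5 rad/s) (velocity of joint leaf below -5 rad/s).
It fails at once if the platform or leaf is pushed harder than 45 N (contact force between the fingers and platform above 45 N).
It fails at once if a bystander is shifted or lifted by more than 20 mm (distance of any of ink_pad, knob_stamp, block_stamp, glue_bottle, brush, stamp_box, paint_tin from where it was at the start of the episode above 0.02 m).
It fails at once if a standing thing is knocked over (angle between any of knob_stamp, glue_bottle's own z axis and vertical above 0.4 rad).
It also fails if it takes over 48 s, if anything falls off the work surface, if the arm or the gripper's body presses on something with over 40 N, if the wrist force passes 120 N, or if a joint passes its speed limit or range.

## Robot

A 6-joint arm with a two-finger parallel gripper is mounted at the origin on the work surface. World frame = base frame: x ahead of the robot, y to its left, z up, the work surface at z = 0. Lengths are in m, angles in rad, forces in N, time in s.
With the tool pointing down it reaches from about 0.325 to 0.775 m from the base axis. Payload 5.5 kg.
Tool frame: the origin (TCP) lies between the finger pads; the fingertips stand 14 mm ahead of it and the grasp point (between the pads) lies 5 mm behind it (env.tip_extent is the distance from the TCP to the fingertips, in m); z points along the fingers, y is the line along which they close (so a half turn about z gives the same grasp; the last joint's range is limited). The gripper opens to 85 mm and grips with 20 to 120 N. Pads are 22 mm wide; open, the fingers measure 114 mm over their backs; the gripper's body (76 mm by 85 mm) begins 54 mm behind the grasp point. The pads swing forward as they close: fully open they stand 13 mm farther back than shut.
Start: joints at [-1.314, 0.091, 1.231, -0, 1.82, -0.057], TCP at [0.185, -0.571, 0.245] pointing down, gripper open.
Joint ranges: [-2.87, 2.87], [-0.86, 2.18], [0.17, 2.46], [-1.51, 4.65], [0.06, 2.69], [-2.65, 2.65]. Speed limits (rad/s): [2.57, 2.57, 3.01, 3.14, 3.14, 3.14].

## Interface

Orientations are given as [roll, pitch, yaw] about the fixed x, y, z axes, in that order (R = Rz(yaw) Ry(pitch) Rx(roll)).
In Python, from station import env, jaws, optics, finish_job, telemetry gives the robot as it stands. Calls block until the motion is done:
- env.movep(position, orientation): joint-space move of the TCP to a pose.
- env.move_straight(position, vel=0.15, rot=None, until_force=None): straight line of the TCP; rot=None keeps the orientation; vel is the mean speed in m/s. With until_force (N) it stops when the force on the tool has changed by that much, and returns True; else False.
- env.goto_joints(angles): joint-space move.
- jaws.gripper_to(opening, grasp_force=None): opening from 0.0 (shut) to 1.0 (fully open); grasp_force is the grip in N (None keeps the last); returns when the fingers have stopped.
- env.wait(seconds).
- env.solve_ik(position, orientation): joint angles nearest the present ones, or None.
- optics.read_camera(name): name is "scene" or "side" or "wrist"; returns a dict with "frame" (384x512x3 uint8, red, green, blue), "range_z" (384x512 float32, m along the optical axis (not along the pixel's ray), 0 where there is no reading), "intrinsics" (3x3 intrinsics, pixels), "T" (4x4, takes a point from camera to world coordinates). Camera axes: x right, y up, looking along -z (the intrinsics and any distortion apply to the point x, -y, -z); pixel columns grow to the right and rows downward; lengths in m; the calibration is good to about 2 mm. A picture is of the moment at which its call begins.
A pose or a line that the arm cannot do raises env.IKError and nothing moves.
- finish_job(): hands the job in; it is judged then, once.
Trained networks look in a picture, given as the dict that the camera call returned (one of the last four; its "shot" number tells which), for a name from the list of things; names that differ only in an ending like _2 or _b are one class to them, and where a whole thing is asked for, a point or a joint stands for the part that bears it (a point fixed in the world has none). Each returns a list of dicts, best first, with "score" (0 to 1); they miss things now and then, are a little off and sometimes report something else, mostly with a low value. They report only what shows in the picture. A call takes as long as a camera call.
- optics.look_for(label, picture): "xy" ([column, row] in pixels, amid what is visible of it).
- optics.masks_of(label, picture): "pixels" (384x512 bool, what is visible of it) and "xy" ([column, row] in pixels, amid what is visible of it).
- optics.tip_of(label, picture): "xy" ([column, row] in pixels: a listed point, or the origin of a listed thing).
Readings, each from a call of its own:
- telemetry.read_time(): time.
- telemetry.read_joint_positions(): joint angles.
- telemetry.read_dq(): joint speeds.
- telemetry.read_tau(): joint torques, N m.
- telemetry.read_eef_pos(): TCP position.
- telemetry.read_eef_rot(): TCP orientation.
- telemetry.read_ft_force(): force on the tool from outside, world axes, zero at the start.
- telemetry.read_ft_torque(): the same for the moment, N m.
- telemetry.read_grip_width(): opening from 0.0 (shut) to 1.0 (fully open).
- telemetry.read_gripper_force(): force on a finger pad.
Only numpy, scipy, OpenCV 4.12 (cv2) and the standard library are available. Lean on these libraries where they do the work, as an engineer would, in place of code of your own. Each camera call takes 0.05 s, during which the arm holds its last target. There are 200 camera calls.

## Working session

There is one attempt and no reset: what is moved stays moved. The work goes in short steps, each a Python script; the robot and the scene stay as the last script left them, time stands still between calls to the robot, and variables do not carry over. Pictures are saved under pics/ and viewed, at most 10 in all, crops included, and the job is handed in when it is done.

```bash
mkdir -p pics; ls
cat > h.py <<'E'
from station import env, jaws, optics, finish_job, telemetry
import numpy as np, cv2
def w(p,uv,z=None):
    K=p["intrinsics"];u,v=uv
    d=z if z is not None else float(p["range_z"][int(round(v)),int(round(u))])
    c=np.array([(u-K[0,2])/K[0,0]*d,-(v-K[1,2])/K[1,1]*d,-d,1])
    return (p["T"]@c)[:3]
def onz(p,uv,h):
    o=p["T"][:3,3];r=w(p,uv,1.0)-o
    return o+r*(h-o[2])/r[2]
E
python3 - <<'E'
from h import *
ims=[]
for c in ("scene","side"):
    p=optics.read_camera(c); cv2.imwrite(f"pics/{c}0.png",p["frame"][:,:,::-1])
    print(c,p["T"][:3,3].round(3),[k for k in p])
    for n in ("spine","leaf_edge","stamp_back"):
        for r in optics.tip_of(n,p)[:2]: print(n,r["score"],r["xy"],w(p,r["xy"]).round(3),"@.0275",onz(p,r["xy"],.0275).round(3))
    for n in ("platform","ink_pad","knob_stamp","block_stamp","glue_bottle","brush","stamp_box","paint_tin"):
        for r in optics.tip_of(n,p)[:1]: print(n,round(r["score"],2),r["xy"],onz(p,r["xy"],0).round(3))
E
```

```text
pics
scene [ 1.307 -0.545  0.996] ['frame', 'range_z', 'intrinsics', 'T', 'shot']
spine 0.6 [286.1, 197.5] [0.576 0.065 0.034] @.0275 [0.571 0.068 0.027]
leaf_edge 0.61 [312.2, 157.0] [0.445 0.272 0.002] @.0275 [0.467 0.251 0.027]
stamp_back 0.68 [297.1, 177.6] [0.545 0.126 0.059] @.0275 [0.519 0.149 0.027]
stamp_back 0.65 [311.1, 259.2] [ 0.786 -0.006  0.017] @.0275 [ 0.791 -0.012  0.027]
platform 0.9 [283.7, 203.6] [0.567 0.064 0.   ]
ink_pad 0.89 [319.3, 146.3] [0.412 0.331 0.   ]
knob_stamp 0.5 [337.0, 212.9] [0.685 0.175 0.   ]
block_stamp 0.78 [338.8, 213.1] [0.688 0.179 0.   ]
glue_bottle 0.7 [311.7, 258.1] [0.774 0.007 0.   ]
brush 0.68 [252.3, 258.4] [ 0.687 -0.129  0.   ]
stamp_box 0.81 [91.4, 233.3] [ 0.364 -0.46   0.   ]
paint_tin 0.74 [134.5, 308.8] [ 0.656 -0.455  0.   ]
side [-0.128  0.644  0.903] ['frame', 'range_z', 'intrinsics', 'T', 'shot']
spine 0.55 [227.1, 218.2] [0.569 0.067 0.032] @.0275 [0.573 0.064 0.027]
leaf_edge 0.74 [202.3, 241.5] [0.572 0.164 0.002] @.0275 [0.552 0.178 0.027]
stamp_back 0.87 [218.3, 232.8] [0.512 0.149 0.071] @.0275 [0.546 0.123 0.027]
platform 0.57 [229.5, 223.6] [0.572 0.057 0.   ]
ink_pad 0.66 [191.8, 307.7] [0.416 0.326 0.   ]
knob_stamp 0.75 [154.6, 281.5] [ 0.55   0.346 -0.   ]
block_stamp 0.63 [171.8, 220.9] [0.706 0.176 0.   ]
glue_bottle 0.52 [202.5, 186.9] [ 0.768  0.004 -0.   ]
brush 0.61 [248.6, 181.2] [ 0.68  -0.129  0.   ]
paint_tin 0.68 [316.3, 147.1] [ 0.648 -0.459  0.   ]
```

View pics/scene0.png

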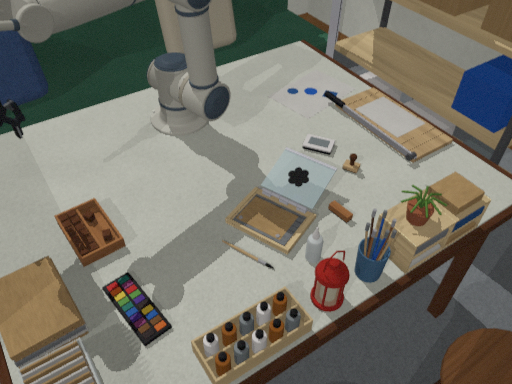

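View pics/side0.png

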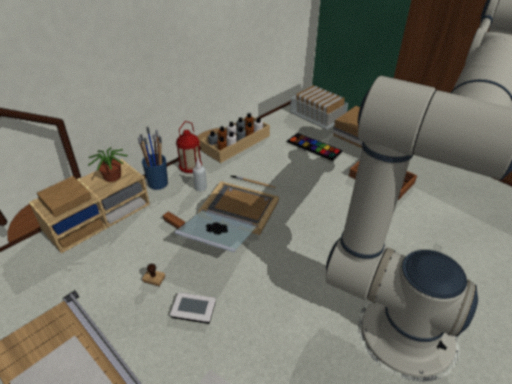

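Run:
```python
from h import *
# triangulate points
P={c:optics.read_camera(c) for c in ("scene","side")}
for n in ("spine","leaf_edge","stamp_back"):
    rays=[]
    for p in P.values():
        r=optics.tip_of(n,p)[0]; o=p["T"][:3,3]; d=w(p,r["xy"],1.)-o; rays.append((o,d/np.linalg.norm(d)))
    A=sum(np.eye(3)-np.outer(d,d) for o,d in rays); b=sum((np.eye(3)-np.outer(d,d))@o for o,d in rays)
    x=np.linalg.solve(A,b); print(n,x.round(4),[round(np.linalg.norm((np.eye(3)-np.outer(d,d))@(x-o)),4) for o,d in rays])
for c,p in P.items():
    m=optics.masks_of("platform",p); print(c,m[0]["score"],m[0]["pixels"].sum())
    px=np.argwhere(m[0]["pixels"]); X=np.array([w(p,(v,u)) for u,v in px if p["range_z"][u,v]>0])
    X=X[(X[:,2]>.014)&(X[:,2]<.035)]
    r=cv2.minAreaRect(X[:,:2].astype(np.float32)); print(r, cv2.boxPoints(r).round(3).tolist())
```

```text
spine [0.5735 0.0584 0.0257] [np.float64(0.0049), np.float64(0.0049)]
leaf_edge [0.5098 0.2135 0.0848] [np.float64(0.0012), np.float64(0.0012)]Traceback (most recent call last):
  File "<stdin>", line 7, in <module>
IndexError: list index out of range
```

The scene view shows the tray at about (270,215) and the leaf open towards (300,175). The ink pad is at (318,145), the knob stamp at (351,163), the block at (341,212) and the glue bottle at (314,245). The side view agrees: tray (240,200), leaf (217,230), knob stamp (153,275), ink pad (193,307). Next I'll take a closer wrist view.

Run:
```python
from h import *
jaws.gripper_to(0.0,30)
yaw=np.arctan2(.38,.925)
env.movep([0.47,0.09,0.36],[np.pi,0,yaw])
p=optics.read_camera("wrist"); cv2.imwrite("pics/w1.png",p["frame"][:,:,::-1]); print(p["T"].round(3))
for n in ("spine","leaf_edge","stamp_back","platform","ink_pad","knob_stamp","block_stamp"):
    for r in optics.tip_of(n,p)[:1]: print(n,round(r["score"],2),r["xy"],w(p,r["xy"]).round(3),onz(p,r["xy"],.0275).round(3))
np.savez("w1.npz",**{k:p[k] for k in ("frame","range_z","intrinsics","T")})
print(telemetry.read_time(),telemetry.read_joint_positions())
# IK survey
S=np.array([.5735,.058,.0275]);ex=np.array([np.cos(yaw),np.sin(yaw),0]);ey=np.array([-ex[1],ex[0],0]);ez=np.array([0,0,1.])
from scipy.spatial.transform import Rotation as R
def rot(d,t):  # tool z = d ; tool y horizontal (t=0) or in vertical plane (t=1)
    y=np.cross(ez,d); y/=np.linalg.norm(y); 
    if t: y=np.cross(d,y)
    return R.from_matrix(np.c_[np.cross(y,d),y,d]).as_euler('xyz')
for tilt in (15,30,45,60):
  for az in (0,-30,-60,-90):
    d=np.cos(np.radians(tilt))*(np.cos(np.radians(az))*ex+np.sin(np.radians(az))*ey)-np.sin(np.radians(tilt))*ez
    res=""
    for a in (2.9,2.2,1.5,1.0):
        pt=S-.06*ex+.15*(-np.cos(a)*ey+np.sin(a)*ez)-.02*(np.sin(a)*-ey*-1*-1*-1+0*ez) 
        for t in (0,1):
          for s in (0,np.pi):
            o=rot(d,t); o=(R.from_euler('xyz',o)*R.from_euler('z',s)).as_euler('xyz')
            q=env.solve_ik(pt,o); res+="01"[q is not None]
        res+=" "
    print(tilt,az,res)
```

```text
[[ 0.378  0.876  0.3    0.548]
 [-0.926  0.358  0.122  0.122]
 [-0.    -0.324  0.946  0.487]
 [ 0.     0.     0.     1.   ]]
spine 0.72 [311.2, 79.1] [0.573 0.059 0.032] [0.573 0.059 0.028]
leaf_edge 0.6 [178.0, 86.2] [ 0.498  0.22  -0.001] [0.501 0.214 0.028]
stamp_back 0.59 [246.8, 81.2] [0.54  0.133 0.06 ] [0.54  0.134 0.028]
platform 0.68 [307.3, 77.2] [0.574 0.064 0.025] [0.573 0.064 0.028]
ink_pad 0.72 [86.8, 119.6] [0.411 0.317 0.017] [0.414 0.313 0.028]
knob_stamp 0.93 [99.4, 6.7] [0.552 0.333 0.019] [0.552 0.329 0.028]
5.3417 [ 1.17782961e-01 -1.77032499e-01  1.28491949e+00  1.82152149e-05
  2.03373185e+00  1.29909602e+00]
15 0 0000 0000 0000 0111 
15 -30 0000 0000 0000 0000 
15 -60 1111 1011 1011 1011 
15 -90 1111 1011 1011 1011 
30 0 0000 0000 0111 0111 
30 -30 0000 0000 0000 0000 
30 -60 1011 1011 1011 1011 
30 -90 1111 1011 1011 1011 
45 0 0000 0000 1111 1111 
45 -30 1111 1111 1110 1110 
45 -60 1011 1011 1011 1111 
45 -90 1011 1011 1011 1011 
60 0 1110 1110 1111 1111 
60 -30 1111 1110 1110 1110 
60 -60 1011 1011 1111 1111 
60 -90 1011 1011 1011 1011
```

View pics/w1.png

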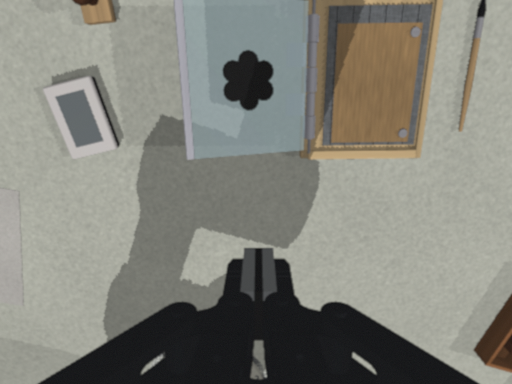

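The wrist view shows the leaf with its strip at column 186, the stamp at (248,80), the hinge line at column 310 and the ink pad at (82,118). The knob stamp is at (97,8), and the space left of the strip is clear. Next I'll check the strip height and yaw from depth, then the IK along the path.

```bash
cat > path.py <<'E'
from h import *
from scipy.spatial.transform import Rotation as R
yaw=np.radians(22.3); S=np.array([.573,.059,.0275])
ex=np.array([np.cos(yaw),np.sin(yaw),0]);ey=np.array([-ex[1],ex[0],0]);ez=np.array([0,0,1.])
X=-.015
def pose(y,z,tau):          # tip at platform (X,y) and height z above spine; tilt tau deg below level, towards -y
    t=np.radians(tau); d=-np.cos(t)*ey-np.sin(t)*ez
    M=np.c_[np.cross(-ex,d),-ex,d] if FLIP else np.c_[np.cross(ex,d),ex,d]
    return S+X*ex+y*ey+z*ez-env.tip_extent*d, R.from_matrix(M).as_euler('xyz')
FLIP=False
def arc(e,off=0.0):         # leaf elevation e deg from level on +y side; off = extra gap outward
    tau=30+60*np.clip((e-60)/115,0,1); b=np.radians(e-tau); E=np.radians(e)
    r=.14-.055*np.clip((e-70)/100,0,1)
    g=.0025+.011*abs(np.cos(b))+(.03*np.sin(-b) if b<0 else 0)+off
    return pose(r*np.cos(E)+g*np.sin(E), r*np.sin(E)-g*np.cos(E), tau)
E
python3 - <<'E'
from path import *; import path
p=dict(np.load("w1.npz"))
def pf(q): q=q-S; return np.array([q@ex,q@ey,q[2]+.0275]).round(4)
for v in (30,80,130,150):
    print(v,[pf(w(p,(u,v))).tolist() for u in (182,185,188)], "stamp/hinge", [pf(w(p,(u,v))).tolist() for u in (240,312,316)])
print("stamp",pf(w(p,(248,80))))
for F in (False,True):
    path.FLIP=F
    for nm,a in [("far",pose(.28,.20,30)),("pre",pose(.25,.075,30))]+[(e,arc(e)) for e in (14,30,60,90,120,150,170,180)]:
        q=env.solve_ik(*a); print(F,nm,a[0].round(3),None if q is None else np.round(q,2))
E
```

```text
30 [[0.0509, 0.1502, 0.0798], [0.0512, 0.1474, 0.0776], [0.0514, 0.1444, 0.0759]] stamp/hinge [[0.0534, 0.0882, 0.0591], [0.0567, 0.002, 0.031], [0.0568, -0.003, 0.0304]]
80 [[-0.0005, 0.1538, 0.0807], [-0.0006, 0.1506, 0.0798], [-0.0006, 0.1477, 0.0771]] stamp/hinge [[-0.0007, 0.089, 0.0634], [-0.0009, -0.0007, 0.0321], [-0.001, -0.0071, 0.0237]]
130 [[-0.0683, 0.1762, -0.001], [-0.0568, 0.1545, 0.0805], [-0.0568, 0.151, 0.08]] stamp/hinge [[-0.06, 0.0904, 0.058], [-0.0639, -0.004, 0.0313], [-0.066, -0.0117, 0.0169]]
150 [[-0.097, 0.1783, -0.0006], [-0.097, 0.1739, -0.0005], [-0.0807, 0.1525, 0.0808]] stamp/hinge [[-0.0852, 0.0908, 0.059], [-0.094, -0.0078, 0.0158], [-0.094, -0.0134, 0.0158]]
stamp [-0.0007  0.0797  0.0581]
False far [0.448 0.324 0.234] [ 0.99  0.33  1.27 -0.95  2.07  0.36]
False pre [0.46  0.296 0.109] [ 0.96  0.39  1.43 -0.89  1.91  0.52]
False 14 [0.501 0.195 0.048] [ 0.8   0.33  1.63 -0.93  1.71  0.54]
False 30 [0.506 0.183 0.093] [ 0.78  0.25  1.63 -0.95  1.74  0.47]
False 60 [0.524 0.139 0.15 ] [ 0.71  0.14  1.64 -0.98  1.73  0.35]
False 90 [0.551 0.072 0.167] [ 0.48 -0.02  1.65 -0.77  1.6   0.11]
False 120 [0.575 0.014 0.141] [ 0.24 -0.05  1.63 -0.5   1.49 -0.13]
False 150 [ 0.588 -0.018  0.094] [ 0.03  0.02  1.59 -0.21  1.46 -0.34]
False 170 [ 0.59  -0.023  0.06 ] [-0.07  0.09  1.56 -0.04  1.47 -0.46]
False 180 [ 0.591 -0.025  0.044] [-0.1   0.12  1.55  0.    1.46 -0.49]
True far [0.448 0.324 0.234] None
True pre [0.46  0.296 0.109] [ 0.96  0.39  1.43 -0.89  1.91 -2.62]
True 14 [0.501 0.195 0.048] [ 0.8   0.33  1.63 -0.93  1.71 -2.6 ]
True 30 [0.506 0.183 0.093] None
True 60 [0.524 0.139 0.15 ] None
True 90 [0.551 0.072 0.167] None
True 120 [0.575 0.014 0.141] None
True 150 [ 0.588 -0.018  0.094] None
True 170 [ 0.59  -0.023  0.06 ] None
True 180 [ 0.591 -0.025  0.044] None
```

Run:
```python
from path import *
env.movep(*pose(.28,.20,30))
c,o=arc(9); d=R.from_euler('xyz',o).as_matrix()[:,2]
env.move_straight(c-.13*d,vel=.15,rot=o)
print("hit",env.move_straight(c,vel=.12,until_force=6), telemetry.read_eef_pos().round(3),c.round(3))
for e in (18,26,34,42):
    env.move_straight(arc(e)[0],vel=.08,rot=arc(e)[1]); print(e,telemetry.read_ft_force().round(1))
p=optics.read_camera("side"); cv2.imwrite("pics/s2.png",p["frame"][:,:,::-1]); print(telemetry.read_time())
```

```text
hit False [0.501 0.197 0.034] [0.501 0.196 0.033]
18 [0.7 0.4 0. ]
26 [-0.3 -0.3  0.2]
34 [-0.  -0.4 -0.1]
42 [-0.1 -0.9 -0.6]
10.4917
```

View pics/s2.png

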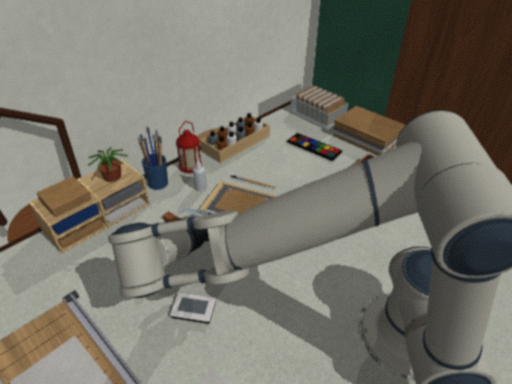

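The side view is blocked by the arm (wrist at (140,255)), and the forces are very low. I'll check from the wrist and scene cameras.

Run:
```python
from path import *
im=[]
for c in ("scene","wrist"):
    p=optics.read_camera(c); f=p["frame"]
    if c=="scene": f=cv2.resize(f[90:282,180:436],None,fx=1.5625,fy=1.5625)
    im.append(cv2.resize(f,(400,300)))
cv2.imwrite("pics/c3.png",np.hstack(im)[:,:,::-1])
```

```text
(no output)
```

View pics/c3.png

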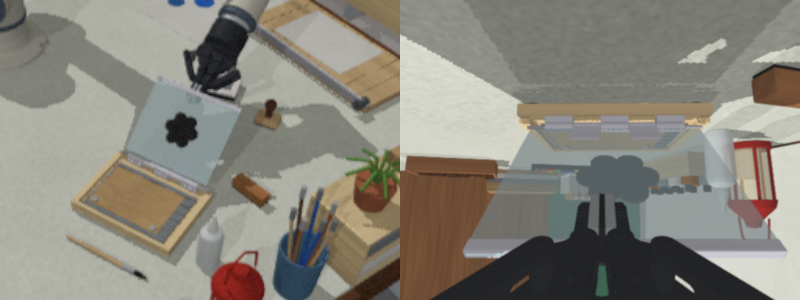

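The leaf is up at about 45°, with the fingers behind its outer face (left panel (205,80)), and the knob stamp at (268,112) is clear. I'll continue over.

Run:
```python
from path import *
for e in (50,58,66,74,82,90,98,106,114,122,130,138,146,154,162,168):
    env.move_straight(arc(e)[0],vel=.09,rot=arc(e)[1]); f=telemetry.read_ft_force(); print(e,f.round(1))
    if np.linalg.norm(f)>25: break
im=[]
for c in ("scene","wrist"):
    p=optics.read_camera(c); f=p["frame"]
    if c=="scene": f=cv2.resize(f[90:282,180:436],None,fx=1.5625,fy=1.5625)
    im.append(cv2.resize(f,(400,300)))
cv2.imwrite("pics/c4.png",np.hstack(im)[:,:,::-1]); print(telemetry.read_time())
```

```text
50 [ 0.6 -0.2  0.3]
58 [-0.3 -0.2  0.7]
66 [ 0.1  0.3 -0.3]
74 [0.4 0.5 0. ]
82 [-0.2  0.  -0. ]
90 [-0.6  0.   0.4]
98 [-0.6 -0.6 -0.4]
106 [-1.   0.2  0.2]
114 [ 0.2 -0.3  0. ]
122 [-0.2 -0.9  0.2]
130 [0.2 0.2 0.6]
138 [-0.1  0.5  0.5]
146 [-0.3  0.2 -0.1]
154 [-0.9  0.2 -0.2]
162 [-0.2 -0.6  0.1]
168 [-0.3 -0.5  0.6]
16.2167
```

View pics/c4.png

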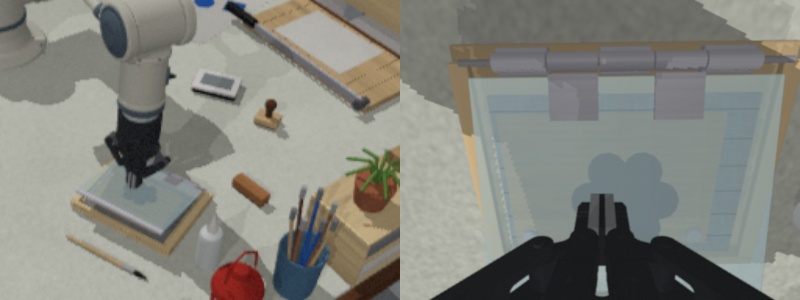

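The leaf is nearly closed, with the fingertips on it (right panel (600,200)) about 16 mm short of the stamp middle (625,195) along the spine. That matches my 15 mm offset. I'll lift slightly, centre and press.

Run:
```python
from path import *; import path
path.X=0.0
P=lambda h: pose(-.085,h-.0275,90)   # tip height h
c,o=arc(168,.004); env.move_straight(c,vel=.05,rot=o)
c,o=P(.055); env.move_straight(c,vel=.08,rot=o)
print("hit leaf",env.move_straight(P(.0325)[0],vel=.03,until_force=15), telemetry.read_eef_pos().round(4)[2]-env.tip_extent, telemetry.read_ft_force().round(1))
env.wait(.3); print(telemetry.read_ft_force().round(1))
h=env.move_straight(P(.022)[0],vel=.01,until_force=12); env.wait(.5)
print(h,telemetry.read_eef_pos().round(4),P(.03)[0].round(4),telemetry.read_ft_force().round(1))
im=[]
for c in ("scene","wrist"):
    p=optics.read_camera(c); f=p["frame"]
    print(c,[(r["score"],onz(p,r["xy"],.03).round(3)) for r in optics.tip_of("stamp_back",p)[:1]])
    if c=="scene": f=cv2.resize(f[90:282,180:436],None,fx=1.5625,fy=1.5625)
    im.append(cv2.resize(f,(400,300)))
cv2.imwrite("pics/c5.png",np.hstack(im)[:,:,::-1]); print(telemetry.read_time())
```

```text
hit leaf False 0.0324 [-0.1  0.8 -0.5]
[-0.2 -0.2 -0.1]
True [ 0.6059 -0.0195  0.043 ] [ 0.6053 -0.0196  0.044 ] [-2.2 -0.7  6.8]
scene [(0.66, array([ 0.609, -0.024,  0.03 ]))]
wrist []
19.5
```

View pics/c5.png

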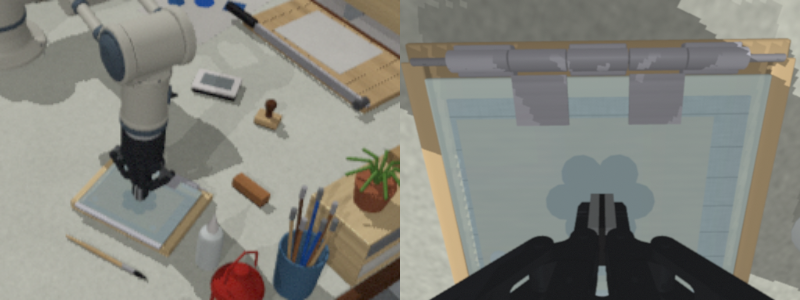

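The leaf lies flat, the fingers are centred on the flower (right panel (600,200)), and nothing else has moved. The push is 6.8 N; I'll add a little, check it holds, and hand in.

Run:
```python
from path import *
p=telemetry.read_eef_pos().copy(); p[2]-=.0005
env.move_straight(p,vel=.01); F=[]
for _ in range(5): env.wait(.2); F.append(telemetry.read_ft_force()[2].round(1))
print(F,telemetry.read_eef_pos().round(4))
if 4<min(F) and max(F)<30: print(finish_job())
```

```text
[np.float64(5.7), np.float64(6.1), np.float64(6.0), np.float64(5.5), np.float64(5.9)] [ 0.6062 -0.0195  0.0432]
the job is handed in; nothing more can be done
None
```

The leaf is over and flat on the tray, and I handed the job in with the fingertips still pressing the middle of the flower stamp at about 6 N, around 20 s in; no verdict came back.

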